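Sweep the measured bushes off the marking-out plate

TASK

The four brass bushes on the marking-out plate have been measured: sweep them with the fingers across the plate and over its edge, down into the blue parts tray beside it. Only push them along, never pinch, press hard on or lift them, put none in the red reject tray, and leave the measuring tools and everything else where they are.

Things in the scene. Friction and masses are not known exactly. Their poses are not given: they have to be found in the camera images.
- plate: grey cast-iron marking-out plate, fixed to the bench: 420 mm along its x, 360 mm along its y, flat bare top without a rim, 60 mm above the bench. Origin at the centre of its underside (bench level), z up. It may stand turned a little. A parts tray stands close against each of its two y edges (at y = +180 and -180 mm).
- blue_tray: blue sheet-steel parts tray, the goal; fixed, empty, open on top, 260 mm along its x, 110 mm along its y, 45 mm high, walls and floor 3 mm, so its rim lies 15 mm below the plate's top. Its long side runs along the plate's y edge, 1 mm off it, on whichever side it was put (left or right); its middle lies 80 mm from the plate's centre line on the -x side. Origin at the centre of its underside (bench level), axes parallel to the plate's.
- red_tray: red reject tray, same size and make as the blue one, fixed on the opposite side of the plate, with two scrapped steel pins in it. Same origin and axes as the blue one.
- bush_1: turned brass bush (short plain ring), outside diameter 26 mm, bore 14 mm, 16 mm high, about 51 g, loose, standing on its end on the plate. Origin at its middle (8 mm above the face it stands on), z along the bore. The bushes stand in two rows parallel to the plate's y, two in each row at least 90 mm apart: one row on the robot's side (plate x -162 to -140 mm), one farther (plate x -20 to 2 mm). The rows are clear of other things from one tray to the other.
- bush_2: turned brass bush (short plain ring), outside diameter 26 mm, bore 14 mm, 16 mm high, about 51 g, loose, standing on its end on the plate. Origin at its middle (8 mm above the face it stands on), z along the bore. The bushes stand in two rows parallel to the plate's y, two in each row at least 90 mm apart: one row on the robot's side (plate x -162 to -140 mm), one farther (plate x -20 to 2 mm). The rows are clear of other things from one tray to the other.
- bush_3: turned brass bush (short plain ring), outside diameter 26 mm, bore 14 mm, 16 mm high, about 51 g, loose, standing on its end on the plate. Origin at its middle (8 mm above the face it stands on), z along the bore. The bushes stand in two rows parallel to the plate's y, two in each row at least 90 mm apart: one row on the robot's side (plate x -162 to -140 mm), one farther (plate x -20 to 2 mm). The rows are clear of other things from one tray to the other.
- bush_4: turned brass bush (short plain ring), outside diameter 26 mm, bore 14 mm, 16 mm high, about 51 g, loose, standing on its end on the plate. Origin at its middle (8 mm above the face it stands on), z along the bore. The bushes stand in two rows parallel to the plate's y, two in each row at least 90 mm apart: one row on the robot's side (plate x -162 to -140 mm), one farther (plate x -20 to 2 mm). The rows are clear of other things from one tray to the other.
- v_block: ground steel V-block, 40 mm (x) by 56 mm (y, along the vee) by 36 mm high, 0.42 kg, loose on the plate between the two rows of bushes; leave it. Origin at the centre of its underside.
- clamp: small toolmaker's parallel clamp lying on the plate between the two rows, 43 mm (x, jaws) by 96 mm (y, over the screws) by 14 mm high, 0.12 kg, loose; leave it. Origin under its middle, at the plate's surface.
- height_gauge: digital height gauge standing at the back of the plate (far side from the robot): base 125 by 80 mm and 37 mm high, column 466 mm tall, black readout and a scriber arm at about 100 to 130 mm over the plate reaching 88 mm from the origin along its -x, which points along the plate's -y; 3.2 kg, loose; leave it. Origin at the centre of its base's underside.
- square: engineer's square lying at the back of the plate: stock 16 by 100 mm, 16 mm high along its y, blade 60 mm reaching to its +x; loose; leave it. Origin under the middle of the stock.
- micrometer: outside micrometer lying on the bench to the left of the plate and tray, about 140 mm long, 16 mm high; loose; leave it. Origin under its frame.
- screwdriver: screwdriver with a green handle lying on the bench to the right, 170 mm long; loose; leave it. Origin under its middle.

How it is judged:
By the outcome, as a careful person would: the job done as asked, in the order asked, and still so for the second after the job is handed in, with the robot touching nothing.
It also fails if it takes over 64 s, if anything falls off the work surface, if the arm or the gripper's body presses on something with over 40 N, if the wrist force passes 120 N, or if a joint passes its speed limit or range.

ROBOT

A 6-joint arm with a two-finger parallel gripper is mounted at the origin on the work surface. World frame = base frame: x ahead of the robot, y to its left, z up, the work surface at z = 0. Lengths are in m, angles in degrees, forces in N, time in s.
With the tool pointing down it reaches from about 0.375 to 0.9 m from the base axis. Payload 3.1 kg.
Tool frame: the origin (TCP) lies on the centre line of the jaws, within the pads' length; the fingertips stand 17 mm ahead of it and the grasp point (between the pads) lies 2 mm behind it; y points along the fingers, x is the direction in which the jaws open and shut, and the axes are right-handed (so a half turn about y gives the same grasp; the last joint's range is limited). The gripper opens to 87 mm and grips with 3 to 60 N. Pads are 19 mm wide; open, the fingers measure 117 mm over their backs; the gripper's body (75 mm by 190 mm) begins 51 mm behind the grasp point.
Start: joints at [63.111, 30.224, 82.088, -0, 67.689, -10.227], TCP at [0.179, 0.599, 0.24] pointing down, gripper open.
Joint ranges: [-176.69, 176.69], [-43.24, 126.21], [12.49, 139.97], [-82, 262], [0, 151.66], [-163.58, 163.58]. Speed limits (degrees/s): [159.86, 159.86, 180, 180, 180, 180].

INTERFACE

Orientations are given as a 3x3 rotation matrix whose columns are the frame's x, y, z axes.
In Python, from rig import read_state, capture, camera_info, hand_in, trace, tip_of gives the robot as it stands.
- The arm moves only by the tool jog_arm, never from a script. Its argument "steps" is a list of rows, each an object with "fingers": the opening in per cent of the stroke, from 0 (shut) to 100 (fully open); "delta_pos": the shift along the world's x, y, z in mm, a list of three; "turn": the turn about the world's z in degrees. A call has 1 to 20 rows; each row is the pose to reach, as a shift and turn from the pose commanded when the call began; what a row does not reach only later rows make up. A row lasts 1/12 s, in which the tool goes at most 41.7 mm and 7.16 degrees, less where a joint would pass 70% of its speed; a pose out of reach is approached as far as the arm can. A call with a gripper value outside its range is refused whole. The fingers move at their own pace and stop on an object; the grip force is fixed at half the most. Time passes only in rows, so rows that repeat a pose let the fingers close. It gives the time, the measured TCP pose, the force and the opening at its end, in the units of the state.
- read_state(): the state, without advancing time (a new reading comes with each control period).
- capture(name): name is "side" or "top" or "wrist"; returns the picture (384x512x3 uint8, red, green, blue); there is no depth.
- camera_info(name): a dict with "fov_y" (degrees; the focal length in pixels is half the picture's height over the tangent of half this angle, whatever the lens; pixels are square), "cx", "cy" (the principal point, pixels), "view" (4x4, takes a point from world to camera coordinates); the wrist camera has in their place "tool_from_camera" (4x4, takes a point from camera to tool coordinates, whose origin is the TCP and whose axes are the tool frame's). Camera axes: x right, y down, z forward; pixel columns grow to the right and rows downward; lengths in m; the calibration is good to about 2 mm. A picture is of the moment at which its call begins: read the wrist's pose just before it. camera_info takes no time and is no camera call.
- hand_in(): hands the job in, once; it reports no verdict.
Trained networks look in the newest picture that a camera, given by its name, has taken for a name from the list of things; names that differ only in an ending like _2 or _b are one class to them, and where a whole thing is asked for, a point or a joint stands for the part that bears it (a point fixed in the world has none). Each returns a list of dicts, best first, with "confidence" (0 to 1); they miss things now and then, are a little off and sometimes report something else, mostly with a low value. They report only what shows in the picture. A call takes as long as a camera call.
- trace(target, camera): "mask" (384x512 bool, what is visible of it).
- tip_of(target, camera): "position" ([x, y, z] in m, in world coordinates, good to about 4 mm: a listed point, or the origin of a listed thing).
The state is a dict: "time_s": time; "joint_positions": joint angles; "qvel": joint speeds; "tau": joint torques, N m; "position": TCP position; "tcp_rot": TCP orientation; "force": force on the tool from outside, world axes, zero at the start; "moment": the same for the moment, N m; "opening": opening from 0.0 (shut) to 1.0 (fully open).
Only numpy, scipy, OpenCV 4.12 (cv2) and the standard library are available. Lean on these libraries where they do the work, as an engineer would, in place of code of your own. Each camera call takes 0.05 s, during which the arm holds its last target.

## Working session

There is one attempt and no reset: what is moved stays moved. The work goes in short steps, Python scripts to look and compute and a tool call to move; the robot and the scene stay as the last step left them, time stands still between calls to the robot, and variables do not carry over. Pictures are saved under pics/ and viewed, and the job is handed in when it is done.

Besides the shell and the picture viewer there is one more tool, called after "Call:" by a JSON object that holds its "op" and its "data". jog_arm: Moves the arm, as the interface text tells. Its arguments: {"type":"object","properties":{"steps":{"type":"array","items":{"type":"object","properties":{"fingers":{"type":"number"},"delta_pos":{"type":"array","items":{"type":"number"}},"turn":{"type":"number"}}}}},"required":["steps"]}

```bash
mkdir -p pics; cat > h.py <<'E'
import numpy as np, cv2
from rig import *
def save(im,n): cv2.imwrite('pics/'+n,im[:,:,::-1])
E
python3 - <<'E'
from h import *
s=read_state();print(s['time_s'],s['position'],s['tcp_rot'],s['opening'],s['force'])
for c in ('top','side'):
    im=capture(c);save(im,c+'0.png');print(c,camera_info(c))
for c in ('top','side'):
    for t in ('plate','blue_tray','red_tray','bush_1','v_block','clamp','height_gauge','square'):
        for d in tip_of(t,c): print(c,t,np.round(d['position'],4),round(d['confidence'],2))
print(read_state()['time_s'])
E
```

```text
0.0 [0.17883917 0.59812883 0.23856692] [[ 2.86685409e-01 -9.56950897e-04 -9.58024301e-01]
 [ 9.58022395e-01 -1.94420223e-03  2.86686781e-01]
 [-2.13693815e-03 -9.99997652e-01  3.59405980e-04]] 0.9998872812633844 [-0.11807667 -0.37434834 -0.38040636]
top {'fov_y': 47.53407736947968, 'cx': 254.84025257820738, 'cy': 186.0312764869065, 'view': array([[ 0.01428571, -0.99985171, -0.00961656, -0.01868761],
       [-0.98035511, -0.01211367, -0.19686826,  0.60272085],
       [ 0.19672257,  0.01224004, -0.98038279,  1.18029973],
       [ 0.        ,  0.        ,  0.        ,  1.        ]])}
side {'fov_y': 49.621620213787, 'cx': 260.4831949084412, 'cy': 193.14179770294308, 'view': array([[ 0.99926471, -0.03231928,  0.0206279 , -0.6222142 ],
       [-0.00785068, -0.69908195, -0.71499846,  0.05365008],
       [ 0.03752883,  0.71431078, -0.69882164,  1.2118523 ],
       [ 0.        ,  0.        ,  0.        ,  1.        ]])}
top plate [ 0.6216  0.0233 -0.0032] 0.86
top plate [ 5.165e-01 -2.047e-01 -3.000e-04] 0.55
top blue_tray [0.5632 0.2662 0.0028] 0.57
top blue_tray [ 5.199e-01 -2.064e-01 -2.00
[... 474 characters left out ...]
33] 0.64
top height_gauge [ 0.5155 -0.207  -0.001 ] 0.5
top square [ 0.7598 -0.081   0.0572] 0.89
side plate [ 0.617   0.0282 -0.0019] 0.62
side blue_tray [ 0.5633  0.2658 -0.0022] 0.63
side blue_tray [0.5503 0.0982 0.0599] 0.42
side red_tray [ 0.5183 -0.2074  0.0016] 0.94
side bush_1 [0.612  0.0725 0.0713] 0.6
side bush_1 [0.473  0.1334 0.0692] 0.57
side bush_1 [ 0.4658 -0.081   0.07  ] 0.55
side bush_1 [ 0.611  -0.0292  0.0723] 0.53
side v_block [ 0.5203 -0.2048 -0.001 ] 0.74
side v_block [ 0.5301 -0.0498  0.0594] 0.68
side clamp [ 0.6091 -0.4941 -0.0012] 0.73
side clamp [0.55   0.1004 0.0564] 0.45
side height_gauge [0.7926 0.0866 0.0609] 0.94
side square [ 0.7558 -0.0799  0.0596] 0.72
0.9
```

View pics/top0.png

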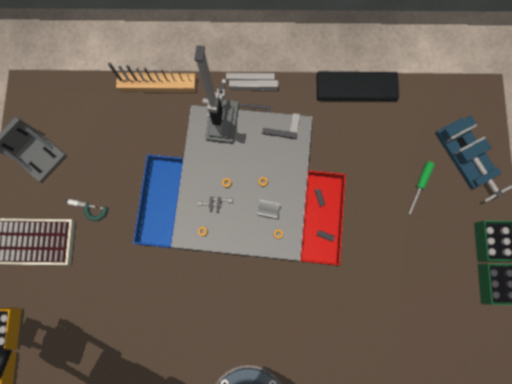

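View pics/side0.png

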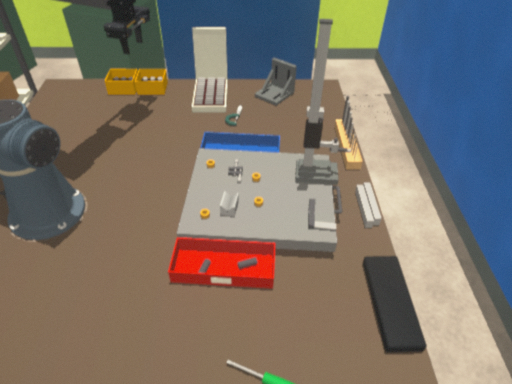

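```bash
cat >> h.py <<'E'
def ray(c,u,v):
    i=camera_info(c);f=192/np.tan(np.radians(i['fov_y']/2));V=i['view'];R=V[:3,:3]
    d=R.T@np.array([(u-i['cx'])/f,(v-i['cy'])/f,1]);return -R.T@V[:3,3],d/np.linalg.norm(d)
def onz(c,u,v,z):
    o,d=ray(c,u,v);return o+d*(z-o[2])/d[2]
def tri(rs):
    A=0;b=0
    for o,d in rs:
        P=np.eye(3)-np.outer(d,d);A=A+P;b=b+P@o
    return np.linalg.solve(A,b)
E
python3 - <<'E'
from h import *
M={}
for c in ('top','side'):
    im=cv2.imread(f'pics/{c}0.png')
    h=cv2.cvtColor(im,cv2.COLOR_BGR2HSV)
    m=((h[...,0]>10)&(h[...,0]<28)&(h[...,1]>110)&(h[...,2]>90)).astype('u1')
    if c=='top': m[:165]=0;m[250:]=0;m[:,:170]=0;m[:,310:]=0
    else: m[:150]=0;m[230:]=0;m[:,:190]=0;m[:,290:]=0
    cs,_=cv2.findContours(m,cv2.RETR_EXTERNAL,cv2.CHAIN_APPROX_NONE)
    L=[]
    for k in cs:
        if len(k)<10: continue
        (u,v),_=cv2.minEnclosingCircle(k); x,y,w,hh=cv2.boundingRect(k);u=x+(w-1)/2;v=y+(hh-1)/2
        p=onz(c,u,v,.068);L.append((u,v,p));print(c,u,v,w,hh,p.round(4))
    M[c]=L
for a in M['top']:
    b=min(M['side'],key=lambda q:np.linalg.norm(q[2]-a[2]));print('tri',tri([ray('top',*a[:2]),ray('side',*b[:2])]).round(4))
# plate corners from top mask, trays
for c in('top','side'):
  for t in('plate','blue_tray','red_tray'):
    capture(c)
    r=trace(t,c)
    if r:
        m=r[0]['mask'].astype('u1');k=max(cv2.findContours(m,0,1)[0],key=cv2.contourArea)
        q=cv2.boxPoints(cv2.minAreaRect(k));z=.06 if t=='plate' else .045
        a=cv2.approxPolyDP(cv2.convexHull(k),6,True)[:,0]
        print(c,t,round(r[0]['confidence'],2),m.sum());
        for u,v in a: print('  ',u,v,onz(c,u,v,z).round(4))
im=cv2.imread('pics/top0.png')[90:280,120:360];cv2.imwrite('pics/topz.png',cv2.resize(im,None,fx=3,fy=3,interpolation=2))
E
```

```text
top 278.0 233.5 9 10 [ 0.4683 -0.0767  0.068 ]
top 202.0 231.0 9 9 [0.4724 0.1339 0.068 ]
top 226.0 182.0 9 9 [0.6119 0.0711 0.068 ]
top 263.0 181.0 9 9 [ 0.6161 -0.0336  0.068 ]
side 204.5 213.5 10 10 [ 0.4668 -0.0771  0.068 ]
side 258.0 201.5 9 10 [ 0.6132 -0.0332  0.068 ]
side 256.0 177.0 9 9 [0.6101 0.0691 0.068 ]
side 210.0 163.5 9 8 [0.4703 0.1322 0.068 ]
tri [ 0.4675 -0.0768  0.068 ]
tri [0.4713 0.1337 0.0671]
tri [0.6112 0.071  0.0666]
tri [ 0.6145 -0.0339  0.0692]
top plate 0.59 16504
   191 106 [0.8419 0.1816 0.06  ]
   268 106 [ 0.8443 -0.0461  0.06  ]
   311 118 [ 0.8083 -0.1724  0.06  ]
   298 260 [ 0.3971 -0.1322  0.06  ]
   172 246 [0.4305 0.2166 0.06  ]
top blue_tray 0.79 3281
   147 156 [0.6916 0.3064 0.045 ]
   182 160 [0.6808 0.2032 0.045 ]
   168 246 [0.4312 0.2308 0.045 ]
   133 241 [0.4438 0.3303 0.045 ]
side plate 0.65 11601
   198 151 [0.4275 0.2038 0.06  ]
   302 154 [0.7607 0.1863 0.06  ]
   339 188 [0.8534 0.0274 0.06  ]
   335 249 [ 0.8052 -0.1974  0.06  ]
   178 236 [ 0.4022 -0.1484  0.06  ]
side blue_tray 0.91 1351
   201 143 [0.4317 0.2652 0.045 ]
   205 132 [0.4411 0.327  0.045 ]
   279 137 [0.6947 0.2973 0.045 ]
   272 153 [0.6662 0.2107 0.045 ]
side red_tray 0.65 4686
   177 238 [ 0.3972 -0.1427  0.045 ]
   275 243 [ 0.6545 -0.1635  0.045 ]
   272 288 [ 0.6395 -0.3     0.045 ]
   171 282 [ 0.3979 -0.2787  0.045 ]
```

View pics/topz.png

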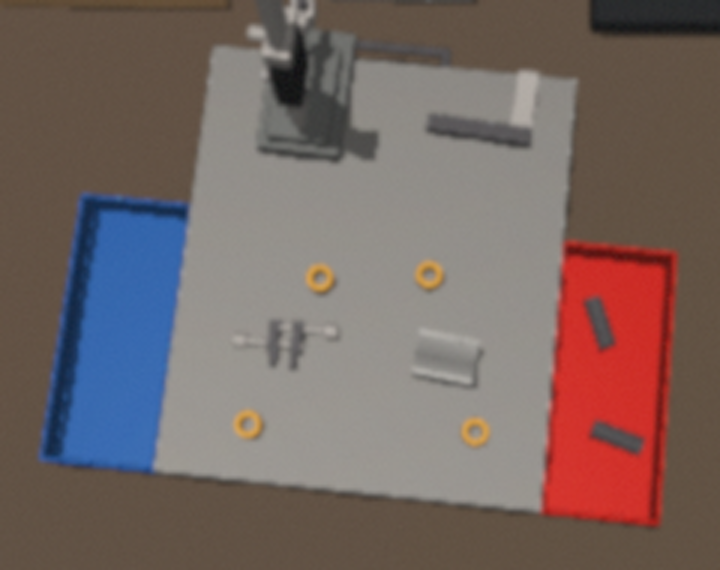

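Call:
{"op": "jog_arm", "data": {"steps": [{"fingers":18,"delta_pos":[4,-8,0],"turn":-2},{"fingers":18,"delta_pos":[15,-25,0],"turn":-6},{"fingers":18,"delta_pos":[32,-55,0],"turn":-11},{"fingers":18,"delta_pos":[49,-86,0],"turn":-16},{"fingers":18,"delta_pos":[67,-118,0],"turn":-21},{"fingers":18,"delta_pos":[85,-150,0],"turn":-26},{"fingers":18,"delta_pos":[103,-182,0],"turn":-31},{"fingers":18,"delta_pos":[121,-214,0],"turn":-36},{"fingers":18,"delta_pos":[139,-246,0],"turn":-41},{"fingers":18,"delta_pos":[157,-278,0],"turn":-46},{"fingers":18,"delta_pos":[175,-310,-5],"turn":-51},{"fingers":18,"delta_pos":[193,-342,-10],"turn":-56},{"fingers":18,"delta_pos":[211,-374,-15],"turn":-61},{"fingers":18,"delta_pos":[229,-406,-20],"turn":-66},{"fingers":18,"delta_pos":[247,-438,-25],"turn":-70},{"fingers":18,"delta_pos":[263,-467,-30],"turn":-74},{"fingers":18,"delta_pos":[276,-490,-35],"turn":-77},{"fingers":18,"delta_pos":[284,-504,-40],"turn":-78.5},{"fingers":18,"delta_pos":[288,-510,-40],"turn":-78.7},{"fingers":18,"delta_pos":[288,-510,-40],"turn":-78.7}]}}

```text
time_s: 3.17
position: [0.4678, 0.0873, 0.1995]
tcp_rot: [[0.995, 0.0, 0.096], [-0.096, -0.0, 0.995], [0.0, -1.0, -0.0]]
force: [-0.5, 0.0, -0.5]
opening: 0.181
```

```bash
python3 - <<'E'
from h import *
s=read_state();print(s['time_s'],s['position'],s['tcp_rot'],s['opening'],s['force'])
im=capture('wrist');save(im,'w1.png');i=camera_info('wrist');print(i)
T=i['tool_from_camera'];f=192/np.tan(np.radians(i['fov_y']/2))
R=s['tcp_rot'];p=s['position']
for n,P in dict(A=(.471,.1335,.068),B=(.4675,-.0768,.068),C=(.6112,.0708,.068),D=(.6145,-.0338,.068)).items():
    t=R.T@(np.array(P)-p); c=np.linalg.inv(T)@np.r_[t,1]; print(n,i['cx']+f*c[0]/c[2],i['cy']+f*c[1]/c[2],c[2])
E
```

```text
3.1667 [0.46782422 0.08728631 0.19953254] [[ 9.95336761e-01  2.30039531e-04  9.64607702e-02]
 [-9.64607345e-02 -1.61334069e-04  9.95336778e-01]
 [ 2.44529214e-04 -9.99999961e-01 -1.38391947e-04]] 0.18110616878895458 [-0.51560007  0.04875131 -0.49089136]
{'fov_y': 62.144147250153985, 'cx': 249.12189516865413, 'cy': 195.74769105421345, 'tool_from_camera': array([[ 9.99999479e-01,  8.64836263e-04, -5.43064139e-04,
         6.71657259e-04],
       [ 7.48648396e-04, -2.59169968e-01,  9.65831438e-01,
        -1.45688195e-01],
       [ 6.94540136e-04, -9.65831341e-01, -2.59170480e-01,
         7.15195226e-02],
       [ 0.00000000e+00,  0.00000000e+00,  0.00000000e+00,
         1.00000000e+00]])}
A 247.01843720341097 140.55199664438982 0.2742733576794212
B 263.5159469806831 346.01930743878063 0.32863311379710247
C 408.7687891041504 195.5444977945499 0.28690445226004874
D 408.58539388596864 297.35570365358393 0.31381453778869417
```

View pics/w1.png

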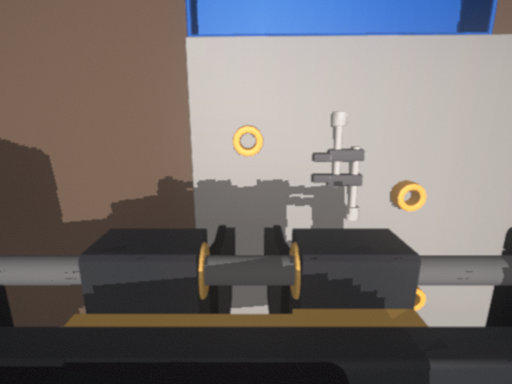

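Call:
{"op": "jog_arm", "data": {"steps": [{"fingers":18,"delta_pos":[0,0,-10],"turn":0},{"fingers":18,"delta_pos":[0,0,-30],"turn":0},{"fingers":18,"delta_pos":[0,0,-55],"turn":0},{"fingers":18,"delta_pos":[0,0,-80],"turn":0},{"fingers":18,"delta_pos":[0,0,-100],"turn":0},{"fingers":18,"delta_pos":[0,0,-110],"turn":0},{"fingers":18,"delta_pos":[0,0,-115],"turn":0},{"fingers":18,"delta_pos":[0,0,-116],"turn":0},{"fingers":18,"delta_pos":[0,0,-116],"turn":0}]}}

```text
time_s: 3.97
position: [0.467, 0.0895, 0.0839]
tcp_rot: [[0.996, 0.0, 0.092], [-0.092, 0.0, 0.996], [0.0, -1.0, 0.0]]
force: [1.0, 0.1, 0.3]
opening: 0.185
```

```bash
python3 - <<'E'
from h import *
s=read_state();print(s['time_s'],s['position'],s['force'])
save(capture('wrist'),'w2.png');im=capture('side');cv2.imwrite('pics/s2.png',cv2.resize(im[110:260,160:360,::-1],None,fx=4,fy=4,interpolation=2))
E
```

```text
3.9667 [0.46698156 0.08951231 0.08393501] [1.01437738 0.08762344 0.30714495]
```

View pics/w2.png

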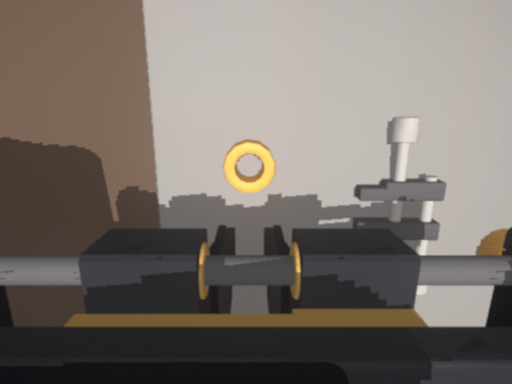

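View pics/s2.png

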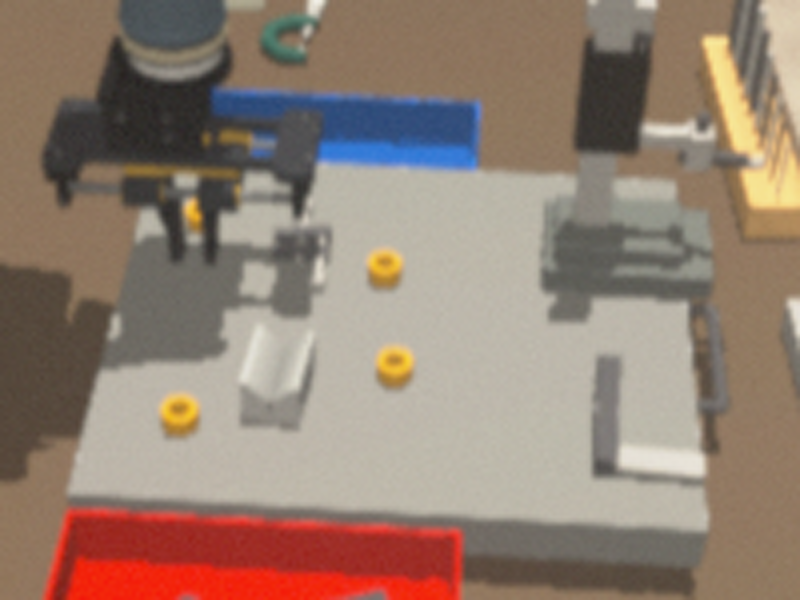

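Call:
{"op": "jog_arm", "data": {"steps": [{"fingers":18,"delta_pos":[0.3,3,-2],"turn":0},{"fingers":18,"delta_pos":[0.8,8,-2],"turn":0},{"fingers":18,"delta_pos":[1.2,13,-2],"turn":0},{"fingers":18,"delta_pos":[1.7,18,-2],"turn":0},{"fingers":18,"delta_pos":[2.1,22,-2],"turn":0},{"fingers":18,"delta_pos":[2.6,27,-2],"turn":0},{"fingers":18,"delta_pos":[3.1,33,-2],"turn":0},{"fingers":18,"delta_pos":[3.7,39,-2],"turn":0},{"fingers":18,"delta_pos":[4.3,45,-2],"turn":0},{"fingers":18,"delta_pos":[4.9,52,-2],"turn":0},{"fingers":18,"delta_pos":[5.6,59,-2],"turn":0},{"fingers":18,"delta_pos":[6.2,66,-2],"turn":0},{"fingers":18,"delta_pos":[6.9,73,-2],"turn":0},{"fingers":18,"delta_pos":[7.5,79,-2],"turn":0},{"fingers":18,"delta_pos":[7.9,84,-2],"turn":0},{"fingers":18,"delta_pos":[8.2,87,-2],"turn":0},{"fingers":18,"delta_pos":[8.3,88,-2],"turn":0}]}}

```text
time_s: 5.48
position: [0.4755, 0.1773, 0.0815]
tcp_rot: [[0.996, 0.0, 0.093], [-0.093, 0.0, 0.996], [0.0, -1.0, 0.0]]
force: [0.4, -0.4, 0.6]
opening: 0.183
```

```bash
python3 - <<'E'
from h import *
s=read_state();print(s['time_s'],s['position'],s['force'])
save(capture('wrist'),'w3.png')
E
```

```text
5.4833 [0.47547319 0.17727876 0.08152204] [ 0.42745959 -0.39217248  0.57815156]
```

View pics/w3.png

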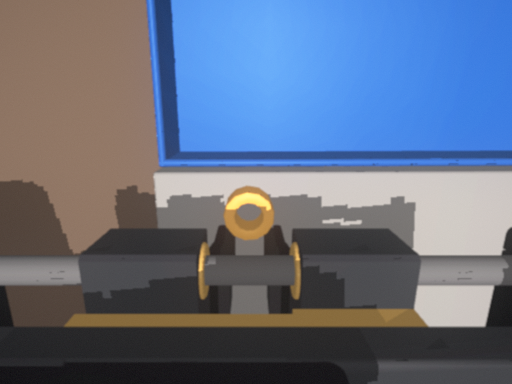

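Call:
{"op": "jog_arm", "data": {"steps": [{"fingers":18,"delta_pos":[0.3,3,0],"turn":0},{"fingers":18,"delta_pos":[0.8,8,0],"turn":0},{"fingers":18,"delta_pos":[1.3,14,0],"turn":0},{"fingers":18,"delta_pos":[1.9,20,0],"turn":0},{"fingers":18,"delta_pos":[2.5,26,0],"turn":0},{"fingers":18,"delta_pos":[3,32,0],"turn":0},{"fingers":18,"delta_pos":[3.6,38,0],"turn":0},{"fingers":18,"delta_pos":[4.2,44,0],"turn":0},{"fingers":18,"delta_pos":[4.6,49,0],"turn":0},{"fingers":18,"delta_pos":[4.8,51,0],"turn":0},{"fingers":18,"delta_pos":[4.8,51,0],"turn":0}]}}

```text
time_s: 6.45
position: [0.4803, 0.2284, 0.0815]
tcp_rot: [[0.996, 0.0, 0.093], [-0.093, 0.0, 0.996], [0.0, -1.0, 0.0]]
force: [0.8, 1.4, 0.0]
opening: 0.18
```

```bash
python3 - <<'E'
from h import *
s=read_state();print(s['time_s'],s['position'],s['force'])
save(capture('wrist'),'w4.png')
E
```

```text
6.45 [0.48028071 0.22836904 0.08154368] [0.83758198 1.36443836 0.01269153]
```

View pics/w4.png

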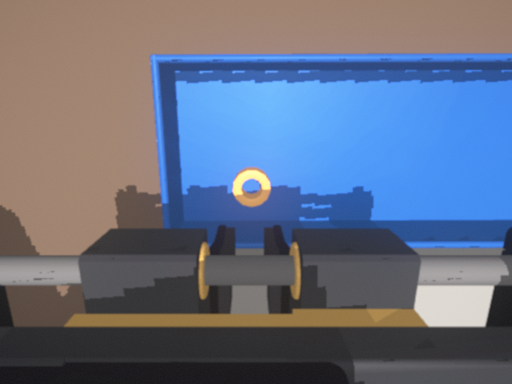

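Call:
{"op": "jog_arm", "data": {"steps": [{"fingers":18,"delta_pos":[0,0,8],"turn":0},{"fingers":18,"delta_pos":[0,0,25],"turn":0},{"fingers":18,"delta_pos":[0,-8,42],"turn":0},{"fingers":18,"delta_pos":[-1,-26,50],"turn":0},{"fingers":18,"delta_pos":[-3,-56,50],"turn":0},{"fingers":18,"delta_pos":[-4,-88,50],"turn":0},{"fingers":18,"delta_pos":[-6,-122,50],"turn":0},{"fingers":18,"delta_pos":[-7,-156,50],"turn":0},{"fingers":18,"delta_pos":[-9,-190,50],"turn":0},{"fingers":18,"delta_pos":[-11,-224,50],"turn":0},{"fingers":18,"delta_pos":[-12,-258,50],"turn":0},{"fingers":18,"delta_pos":[-14,-292,50],"turn":0},{"fingers":18,"delta_pos":[-16,-320,50],"turn":0},{"fingers":18,"delta_pos":[-17,-340,50],"turn":0},{"fingers":18,"delta_pos":[-17,-350,48],"turn":0},{"fingers":18,"delta_pos":[-17,-352,35],"turn":0},{"fingers":18,"delta_pos":[-17,-352,20],"turn":0},{"fingers":18,"delta_pos":[-17,-352,8],"turn":0},{"fingers":18,"delta_pos":[-17,-352,2],"turn":0},{"fingers":18,"delta_pos":[-17,-352,1],"turn":0}]}}

```text
time_s: 8.17
position: [0.4625, -0.1235, 0.0817]
tcp_rot: [[0.996, -0.002, 0.093], [-0.093, 0.001, 0.996], [-0.002, -1.0, 0.001]]
force: [-0.6, 0.9, 0.6]
opening: 0.179
```

```bash
python3 - <<'E'
from h import *
s=read_state();print(s['time_s'],s['position'],s['force'])
save(capture('wrist'),'w5.png')
E
```

```text
8.1667 [ 0.46251294 -0.1235427   0.08172552] [-0.60053104  0.91962591  0.55121419]
```

View pics/w5.png

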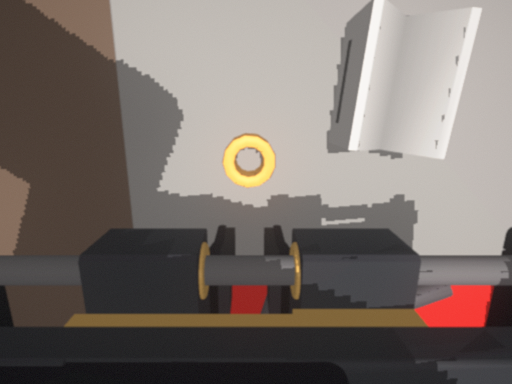

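Call:
{"op": "jog_arm", "data": {"steps": [{"fingers":18,"delta_pos":[0.3,3,0],"turn":0},{"fingers":18,"delta_pos":[0.8,8,0],"turn":0},{"fingers":18,"delta_pos":[1.2,13,0],"turn":0},{"fingers":18,"delta_pos":[1.7,18,0],"turn":0},{"fingers":18,"delta_pos":[2.1,22,0],"turn":0},{"fingers":18,"delta_pos":[2.6,27,0],"turn":0},{"fingers":18,"delta_pos":[3.1,33,0],"turn":0},{"fingers":18,"delta_pos":[3.8,40,0],"turn":0},{"fingers":18,"delta_pos":[4.5,48,0],"turn":0},{"fingers":18,"delta_pos":[5.4,57,0],"turn":0},{"fingers":18,"delta_pos":[6.2,66,0],"turn":0},{"fingers":18,"delta_pos":[7.1,75,0],"turn":0},{"fingers":18,"delta_pos":[7.9,84,0],"turn":0},{"fingers":18,"delta_pos":[8.8,93,0],"turn":0},{"fingers":18,"delta_pos":[9.6,102,0],"turn":0},{"fingers":18,"delta_pos":[10.5,111,0],"turn":0},{"fingers":18,"delta_pos":[11.3,120,0],"turn":0},{"fingers":18,"delta_pos":[12.1,128,0],"turn":0},{"fingers":18,"delta_pos":[12.7,134,0],"turn":0},{"fingers":18,"delta_pos":[13,138,0],"turn":0}]}}

```text
time_s: 9.88
position: [0.4762, 0.0147, 0.0825]
tcp_rot: [[0.996, -0.0, 0.093], [-0.093, 0.0, 0.996], [-0.0, -1.0, 0.0]]
force: [0.2, -1.1, -0.0]
opening: 0.18
```

Call:
{"op": "jog_arm", "data": {"steps": [{"fingers":18,"delta_pos":[0.4,4,0],"turn":0},{"fingers":18,"delta_pos":[0.9,10,0],"turn":0},{"fingers":18,"delta_pos":[1.6,17,0],"turn":0},{"fingers":18,"delta_pos":[2.4,25,0],"turn":0},{"fingers":18,"delta_pos":[3.2,34,0],"turn":0},{"fingers":18,"delta_pos":[4.1,43,0],"turn":0},{"fingers":18,"delta_pos":[4.9,52,0],"turn":0},{"fingers":18,"delta_pos":[5.8,61,0],"turn":0},{"fingers":18,"delta_pos":[6.6,70,0],"turn":0},{"fingers":18,"delta_pos":[7.5,79,0],"turn":0},{"fingers":18,"delta_pos":[8.3,88,0],"turn":0},{"fingers":18,"delta_pos":[9.2,97,0],"turn":0},{"fingers":18,"delta_pos":[10,106,0],"turn":0},{"fingers":18,"delta_pos":[10.9,115,0],"turn":0},{"fingers":18,"delta_pos":[11.7,124,0],"turn":0},{"fingers":18,"delta_pos":[12.5,132,0],"turn":0},{"fingers":18,"delta_pos":[13.1,139,0],"turn":0},{"fingers":18,"delta_pos":[13.7,145,0],"turn":0},{"fingers":18,"delta_pos":[14.1,149,0],"turn":0},{"fingers":18,"delta_pos":[14.2,150,0],"turn":0}]}}

```text
time_s: 11.55
position: [0.4905, 0.1644, 0.0825]
tcp_rot: [[0.996, 0.0, 0.093], [-0.093, 0.0, 0.996], [0.0, -1.0, 0.0]]
force: [0.1, -0.7, 0.1]
opening: 0.186
```

```bash
python3 - <<'E'
from h import *
s=read_state();print(s['time_s'],s['position'],s['force'])
save(capture('wrist'),'w6.png')
E
```

```text
11.55 [0.4904972  0.16441705 0.08251744] [ 0.10528864 -0.66088893  0.1035394 ]
```

View pics/w6.png

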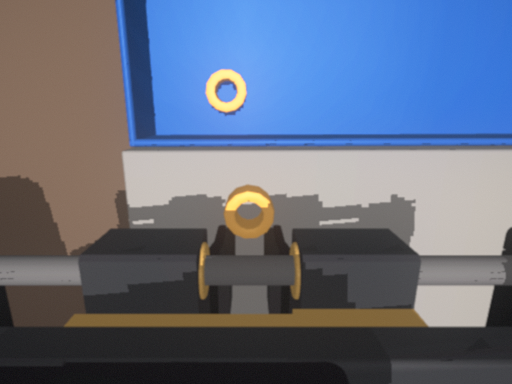

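Call:
{"op": "jog_arm", "data": {"steps": [{"fingers":18,"delta_pos":[0.3,3,0],"turn":0},{"fingers":18,"delta_pos":[0.8,8,0],"turn":0},{"fingers":18,"delta_pos":[1.3,14,0],"turn":0},{"fingers":18,"delta_pos":[1.9,20,0],"turn":0},{"fingers":18,"delta_pos":[2.5,26,0],"turn":0},{"fingers":18,"delta_pos":[3,32,0],"turn":0},{"fingers":18,"delta_pos":[3.6,38,0],"turn":0},{"fingers":18,"delta_pos":[4.2,44,0],"turn":0},{"fingers":18,"delta_pos":[4.7,50,0],"turn":0},{"fingers":18,"delta_pos":[5.3,56,0],"turn":0},{"fingers":18,"delta_pos":[5.7,60,0],"turn":0},{"fingers":18,"delta_pos":[5.9,62,0],"turn":0},{"fingers":18,"delta_pos":[5.9,62,0],"turn":0}]}}

```text
time_s: 12.68
position: [0.4964, 0.2262, 0.0825]
tcp_rot: [[0.996, 0.0, 0.093], [-0.093, 0.0, 0.996], [0.0, -1.0, 0.0]]
force: [-0.2, -0.2, -0.8]
opening: 0.174
```

```bash
python3 - <<'E'
from h import *
s=read_state();print(s['time_s'],s['position'],s['force'])
save(capture('wrist'),'w7.png')
E
```

```text
12.6833 [0.49637896 0.22623841 0.08253649] [-0.16338721 -0.17234565 -0.79992058]
```

View pics/w7.png

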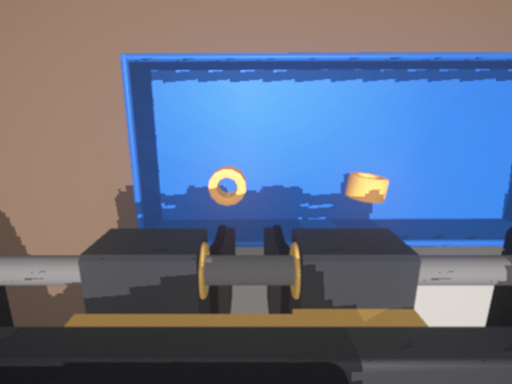

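Call:
{"op": "jog_arm", "data": {"steps": [{"fingers":18,"delta_pos":[0,0,8],"turn":0},{"fingers":18,"delta_pos":[0,0,25],"turn":0},{"fingers":18,"delta_pos":[2,-4,45],"turn":0},{"fingers":18,"delta_pos":[9,-16,58],"turn":0},{"fingers":18,"delta_pos":[20,-36,60],"turn":0},{"fingers":18,"delta_pos":[34,-62,60],"turn":0},{"fingers":18,"delta_pos":[49,-90,60],"turn":0},{"fingers":18,"delta_pos":[64,-118,60],"turn":0},{"fingers":18,"delta_pos":[80,-146,60],"turn":0},{"fingers":18,"delta_pos":[94,-172,60],"turn":0},{"fingers":18,"delta_pos":[105,-192,60],"turn":0},{"fingers":18,"delta_pos":[110,-201,58],"turn":0},{"fingers":18,"delta_pos":[110.5,-202,48],"turn":0},{"fingers":18,"delta_pos":[110.5,-202,32],"turn":0},{"fingers":18,"delta_pos":[110.5,-202,16],"turn":0},{"fingers":18,"delta_pos":[110.5,-202,5],"turn":0},{"fingers":18,"delta_pos":[110.5,-202,0],"turn":0},{"fingers":18,"delta_pos":[110.5,-202,0],"turn":0}]}}

```text
time_s: 14.23
position: [0.6051, 0.0249, 0.0809]
tcp_rot: [[0.996, -0.004, 0.092], [-0.092, 0.001, 0.996], [-0.004, -1.0, 0.0]]
force: [-0.2, 0.2, -0.0]
opening: 0.182
```

```bash
python3 - <<'E'
from h import *
s=read_state();print(s['time_s'],s['position'],s['force'])
save(capture('wrist'),'w8.png')
E
```

```text
14.2333 [0.60510449 0.02492436 0.08089261] [-0.21961168  0.19498028 -0.03694608]
```

View pics/w8.png

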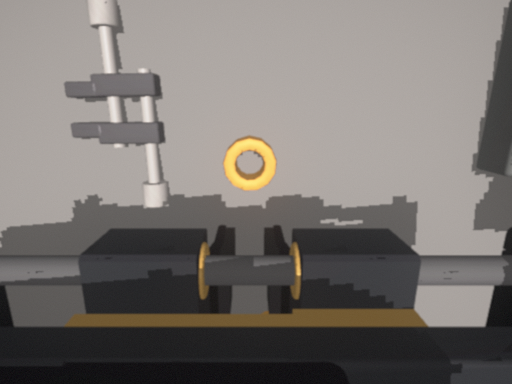

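Call:
{"op": "jog_arm", "data": {"steps": [{"fingers":18,"delta_pos":[0.3,3,0],"turn":0},{"fingers":18,"delta_pos":[0.8,8,0],"turn":0},{"fingers":18,"delta_pos":[1.2,13,0],"turn":0},{"fingers":18,"delta_pos":[1.7,18,0],"turn":0},{"fingers":18,"delta_pos":[2.1,22,0],"turn":0},{"fingers":18,"delta_pos":[2.6,27,0],"turn":0},{"fingers":18,"delta_pos":[3.1,33,0],"turn":0},{"fingers":18,"delta_pos":[3.8,40,0],"turn":0},{"fingers":18,"delta_pos":[4.5,48,0],"turn":0},{"fingers":18,"delta_pos":[5.4,57,0],"turn":0},{"fingers":18,"delta_pos":[6.2,66,0],"turn":0},{"fingers":18,"delta_pos":[7.1,75,0],"turn":0},{"fingers":18,"delta_pos":[7.9,84,0],"turn":0},{"fingers":18,"delta_pos":[8.8,93,0],"turn":0},{"fingers":18,"delta_pos":[9.6,102,0],"turn":0},{"fingers":18,"delta_pos":[10.5,111,0],"turn":0},{"fingers":18,"delta_pos":[11.3,119,0],"turn":0},{"fingers":18,"delta_pos":[11.8,125,0],"turn":0},{"fingers":18,"delta_pos":[12.2,129,0],"turn":0},{"fingers":18,"delta_pos":[12.3,130,0],"turn":0}]}}

```text
time_s: 15.95
position: [0.6192, 0.1546, 0.0825]
tcp_rot: [[0.996, 0.0, 0.093], [-0.093, 0.0, 0.996], [0.0, -1.0, 0.0]]
force: [-0.1, -1.7, 0.0]
opening: 0.179
```

```bash
python3 - <<'E'
from h import *
s=read_state();print(s['time_s'],s['position'],s['force'])
save(capture('wrist'),'w9.png')
im=capture('side');cv2.imwrite('pics/s9.png',cv2.resize(im[60:260,160:360,::-1],None,fx=3,fy=3,interpolation=2))
E
```

```text
15.95 [0.61917173 0.1545538  0.08253821] [-0.10080833 -1.72118462  0.0361366 ]
```

View pics/w9.png

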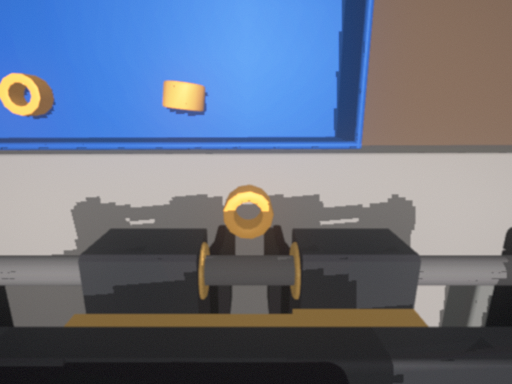

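View pics/s9.png

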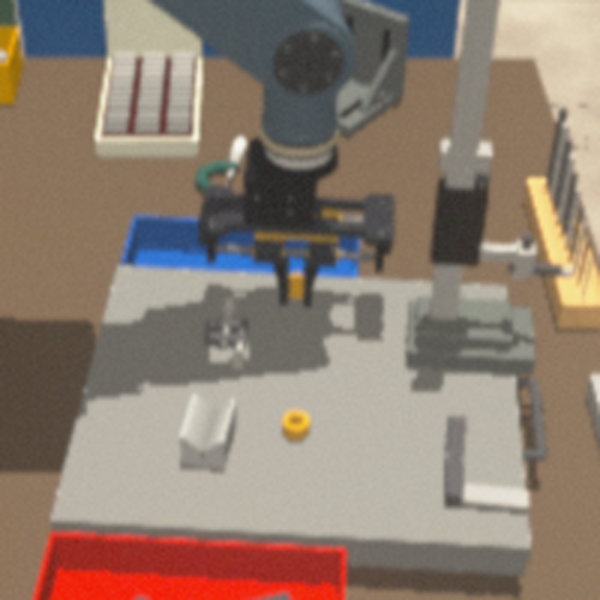

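Call:
{"op": "jog_arm", "data": {"steps": [{"fingers":18,"delta_pos":[0.3,3,0],"turn":0},{"fingers":18,"delta_pos":[0.8,8,0],"turn":0},{"fingers":18,"delta_pos":[1.3,14,0],"turn":0},{"fingers":18,"delta_pos":[1.9,20,0],"turn":0},{"fingers":18,"delta_pos":[2.5,26,0],"turn":0},{"fingers":18,"delta_pos":[3,32,0],"turn":0},{"fingers":18,"delta_pos":[3.6,38,0],"turn":0},{"fingers":18,"delta_pos":[4.2,44,0],"turn":0},{"fingers":18,"delta_pos":[4.7,50,0],"turn":0},{"fingers":18,"delta_pos":[5.3,56,0],"turn":0},{"fingers":18,"delta_pos":[5.7,60,0],"turn":0},{"fingers":18,"delta_pos":[5.9,62,0],"turn":0},{"fingers":18,"delta_pos":[5.9,62,0],"turn":0}]}}

```text
time_s: 17.13
position: [0.625, 0.2163, 0.0825]
tcp_rot: [[0.996, 0.0, 0.093], [-0.093, 0.0, 0.996], [0.0, -1.0, 0.0]]
force: [0.3, 0.1, -0.5]
opening: 0.181
```

```bash
python3 - <<'E'
from h import *
s=read_state();print(s['time_s'],s['position'],s['force'])
save(capture('wrist'),'w10.png')
E
```

```text
17.1333 [0.62503392 0.21631581 0.08250923] [ 0.27138707  0.13848396 -0.47621099]
```

View pics/w10.png

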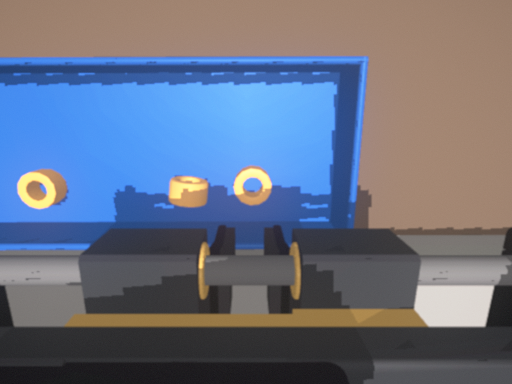

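Call:
{"op": "jog_arm", "data": {"steps": [{"fingers":18,"delta_pos":[0,0,8],"turn":0},{"fingers":18,"delta_pos":[0,0,25],"turn":0},{"fingers":18,"delta_pos":[0,-8,42],"turn":0},{"fingers":18,"delta_pos":[-1,-26,50],"turn":0},{"fingers":18,"delta_pos":[-3,-54,50],"turn":0},{"fingers":18,"delta_pos":[-4,-84,50],"turn":0},{"fingers":18,"delta_pos":[-6,-115,50],"turn":0},{"fingers":18,"delta_pos":[-7,-146,50],"turn":0},{"fingers":18,"delta_pos":[-9,-177,50],"turn":0},{"fingers":18,"delta_pos":[-11,-208,50],"turn":0},{"fingers":18,"delta_pos":[-12,-238,50],"turn":0},{"fingers":18,"delta_pos":[-13,-264,50],"turn":0},{"fingers":18,"delta_pos":[-14.5,-284,50],"turn":0},{"fingers":18,"delta_pos":[-15,-295,50],"turn":0},{"fingers":18,"delta_pos":[-15,-297,45],"turn":0},{"fingers":18,"delta_pos":[-15,-297,32],"turn":0},{"fingers":18,"delta_pos":[-15,-297,18],"turn":0},{"fingers":18,"delta_pos":[-15,-297,6],"turn":0},{"fingers":18,"delta_pos":[-15,-297,1],"turn":0},{"fingers":18,"delta_pos":[-15,-297,0],"turn":0}]}}

```text
time_s: 18.85
position: [0.6091, -0.08, 0.081]
tcp_rot: [[0.996, -0.003, 0.093], [-0.093, 0.001, 0.996], [-0.003, -1.0, 0.001]]
force: [-0.5, 0.0, 1.0]
opening: 0.179
```

```bash
python3 - <<'E'
from h import *
s=read_state();print(s['time_s'],s['position'],s['force'])
save(capture('wrist'),'w11.png')
E
```

```text
18.85 [ 0.60906596 -0.08002804  0.08100327] [-0.52100761  0.02846135  1.00575386]
```

View pics/w11.png

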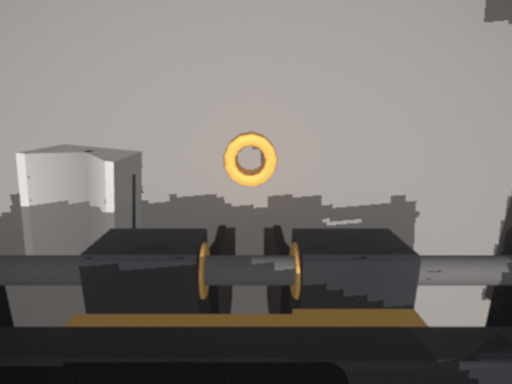

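Call:
{"op": "jog_arm", "data": {"steps": [{"fingers":18,"delta_pos":[0.3,3,0],"turn":0},{"fingers":18,"delta_pos":[0.8,8,0],"turn":0},{"fingers":18,"delta_pos":[1.2,13,0],"turn":0},{"fingers":18,"delta_pos":[1.7,18,0],"turn":0},{"fingers":18,"delta_pos":[2.1,22,0],"turn":0},{"fingers":18,"delta_pos":[2.6,27,0],"turn":0},{"fingers":18,"delta_pos":[3.1,33,0],"turn":0},{"fingers":18,"delta_pos":[3.8,40,0],"turn":0},{"fingers":18,"delta_pos":[4.5,48,0],"turn":0},{"fingers":18,"delta_pos":[5.4,57,0],"turn":0},{"fingers":18,"delta_pos":[6.2,66,0],"turn":0},{"fingers":18,"delta_pos":[7.1,75,0],"turn":0},{"fingers":18,"delta_pos":[7.9,84,0],"turn":0},{"fingers":18,"delta_pos":[8.8,93,0],"turn":0},{"fingers":18,"delta_pos":[9.6,102,0],"turn":0},{"fingers":18,"delta_pos":[10.5,111,0],"turn":0},{"fingers":18,"delta_pos":[11.3,120,0],"turn":0},{"fingers":18,"delta_pos":[12.1,128,0],"turn":0},{"fingers":18,"delta_pos":[12.7,134,0],"turn":0},{"fingers":18,"delta_pos":[13,138,0],"turn":0}]}}

```text
time_s: 20.57
position: [0.6231, 0.0577, 0.0825]
tcp_rot: [[0.996, 0.0, 0.093], [-0.093, 0.0, 0.996], [0.0, -1.0, 0.0]]
force: [-0.3, 0.0, 0.3]
opening: 0.184
```

Call:
{"op": "jog_arm", "data": {"steps": [{"fingers":18,"delta_pos":[0.4,4,0],"turn":0},{"fingers":18,"delta_pos":[0.9,10,0],"turn":0},{"fingers":18,"delta_pos":[1.6,17,0],"turn":0},{"fingers":18,"delta_pos":[2.4,25,0],"turn":0},{"fingers":18,"delta_pos":[3.2,34,0],"turn":0},{"fingers":18,"delta_pos":[4.1,43,0],"turn":0},{"fingers":18,"delta_pos":[4.9,52,0],"turn":0},{"fingers":18,"delta_pos":[5.8,61,0],"turn":0},{"fingers":18,"delta_pos":[6.6,70,0],"turn":0},{"fingers":18,"delta_pos":[7.5,79,0],"turn":0},{"fingers":18,"delta_pos":[8.2,86,0],"turn":0},{"fingers":18,"delta_pos":[8.7,92,0],"turn":0},{"fingers":18,"delta_pos":[9,95,0],"turn":0},{"fingers":18,"delta_pos":[9.1,96,0],"turn":0}]}}

```text
time_s: 21.73
position: [0.6321, 0.1534, 0.0825]
tcp_rot: [[0.996, -0.0, 0.093], [-0.093, -0.0, 0.996], [-0.0, -1.0, -0.0]]
force: [-0.1, 0.7, 1.0]
opening: 0.183
```

```bash
python3 - <<'E'
from h import *
s=read_state();print(s['time_s'],s['position'],s['force'])
save(capture('wrist'),'w12.png')
E
```

```text
21.7333 [0.63213918 0.15339431 0.08251487] [-0.09316413  0.72684726  1.01835188]
```

View pics/w12.png

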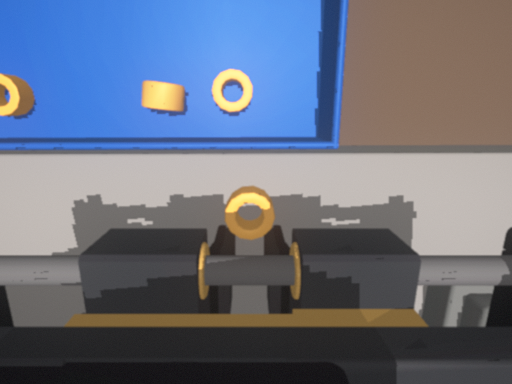

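Call:
{"op": "jog_arm", "data": {"steps": [{"fingers":18,"delta_pos":[0.3,3,0],"turn":0},{"fingers":18,"delta_pos":[0.8,8,0],"turn":0},{"fingers":18,"delta_pos":[1.3,14,0],"turn":0},{"fingers":18,"delta_pos":[1.9,20,0],"turn":0},{"fingers":18,"delta_pos":[2.5,26,0],"turn":0},{"fingers":18,"delta_pos":[3,32,0],"turn":0},{"fingers":18,"delta_pos":[3.6,38,0],"turn":0},{"fingers":18,"delta_pos":[4.2,44,0],"turn":0},{"fingers":18,"delta_pos":[4.7,50,0],"turn":0},{"fingers":18,"delta_pos":[5.3,56,0],"turn":0},{"fingers":18,"delta_pos":[5.7,60,0],"turn":0},{"fingers":18,"delta_pos":[5.9,62,0],"turn":0},{"fingers":18,"delta_pos":[5.9,62,0],"turn":0}]}}

```text
time_s: 22.87
position: [0.638, 0.2153, 0.0825]
tcp_rot: [[0.996, 0.0, 0.093], [-0.093, 0.0, 0.996], [0.0, -1.0, 0.0]]
force: [-0.0, -0.2, 0.1]
opening: 0.183
```

```bash
python3 - <<'E'
from h import *
s=read_state();print(s['time_s'],s['position'],s['force'])
save(capture('wrist'),'w13.png')
E
```

```text
22.8667 [0.63803948 0.21534356 0.08253209] [-0.01411132 -0.22107774  0.07964922]
```

View pics/w13.png

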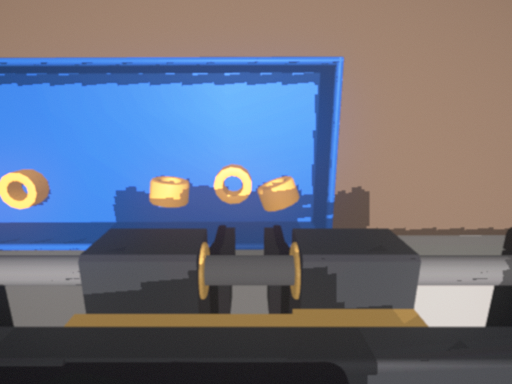

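All four are in the blue tray. I'll lift straight up, clear of everything, and check.

Call:
{"op": "jog_arm", "data": {"steps": [{"fingers":18,"delta_pos":[0,0,8],"turn":0},{"fingers":18,"delta_pos":[0,0,25],"turn":0},{"fingers":18,"delta_pos":[0,0,45],"turn":0},{"fingers":18,"delta_pos":[0,0,65],"turn":0},{"fingers":18,"delta_pos":[-10,0,85],"turn":0},{"fingers":18,"delta_pos":[-30,0,105],"turn":0},{"fingers":18,"delta_pos":[-55,0,120],"turn":0},{"fingers":18,"delta_pos":[-80,0,135],"turn":0},{"fingers":18,"delta_pos":[-105,0,145],"turn":0},{"fingers":18,"delta_pos":[-125,0,150],"turn":0},{"fingers":18,"delta_pos":[-140,0,150],"turn":0},{"fingers":18,"delta_pos":[-145,0,150],"turn":0},{"fingers":18,"delta_pos":[-145,0,150],"turn":0}]}}

```text
time_s: 24.0
position: [0.492, 0.2145, 0.2333]
tcp_rot: [[0.996, -0.0, 0.093], [-0.093, -0.0, 0.996], [0.0, -1.0, -0.0]]
force: [0.1, 0.3, 0.1]
opening: 0.177
```

```bash
python3 - <<'E'
from h import *
s=read_state();print(s['time_s'],s['position'],s['qvel'])
a=capture('wrist');b=capture('side')
cv2.imwrite('pics/f_w.png',a[:,:,::-1]);cv2.imwrite('pics/f_s.png',cv2.resize(b[60:300,160:380,::-1],None,fx=2.5,fy=2.5,interpolation=2))
for t in ('v_block','clamp','height_gauge','square'):
    print(t,[(d['position'].round(4) if hasattr(d['position'],'round') else np.round(d['position'],4),round(d['confidence'],2)) for d in tip_of(t,'side')][:2])
E
```

```text
24.0 [0.49195337 0.2145447  0.23325429] [-0.54196053  2.02476799 -2.96110177 -0.19055991 -0.95414544 -0.07977754]
v_block [(array([ 0.5302, -0.05  ,  0.0622]), 0.65)]
clamp [(array([0.5513, 0.0979, 0.0609]), 0.67), (array([ 0.5287, -0.048 ,  0.0622]), 0.29)]
height_gauge [(array([0.7938, 0.0849, 0.0633]), 0.59)]
square [(array([ 0.7557, -0.0788,  0.0623]), 0.69)]
```

View pics/f_w.png

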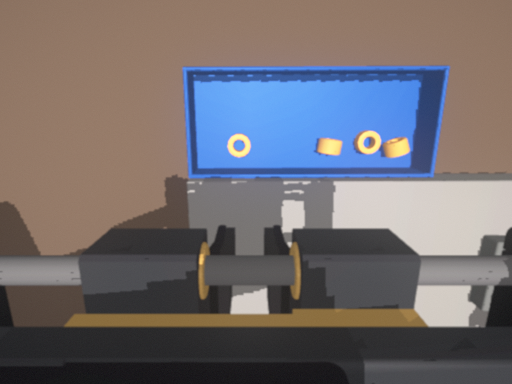

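View pics/f_s.png

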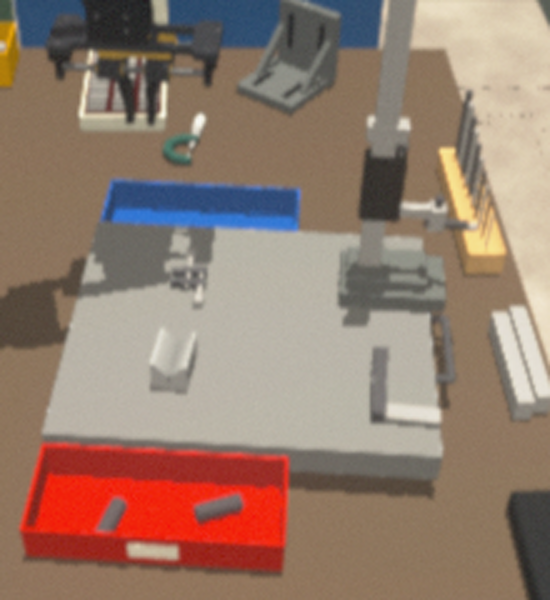

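The wrist picture shows four bushes in the blue tray at about (239,146), (330,146), (369,142) and (397,148). The side picture shows the plate clear of bushes, the tools where they were and only the two pins in the red tray.

```bash
python3 - <<'E'
from h import *
capture('top');print(read_state()['qvel'].round(2));print(hand_in())
E
```

```text
[ 0.02 -0.17  0.44  0.04 -0.08  0.02]
the job is handed in; nothing more can be done
None
```

All four brass bushes are in the blue tray, and I handed the job in at about 24 s of the 64 s allowed. I pushed each one separately along its row and over the plate's edge. The fingers were slightly open behind the bush, so it was never pinched or lifted.

- **Bushes:** the last wrist picture shows all four on the tray floor. Two or three tipped onto their sides as they dropped, and at least one rolled inside the tray.
- **Plate and red tray:** the side picture shows no bushes left on the plate. The red tray holds only its two pins.
- **Tools on the plate:** the V-block, clamp, height gauge and square measure within about 5 mm of where they started. That is close to the network's accuracy of about 4 mm, and the pictures show no visible shift. I only looked at the micrometer, which appears unmoved, and did not check the screwdriver again.
- **Forces:** the wrist force stayed under about 2 N at every reading, taken at the end of each move.

No check failed or disagreed. A few low-confidence network detections early on (such as a fifth bush where the square lies) did not match the pictures, so I ignored them.

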